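# Check the drying stand's clamp screw and hang the parts basket

## Task

Before loading the drying stand, prove its clamp screw: push its T-bar in the tightening direction (clockwise seen from above) up to a torque of about 1 N m, hold it there for a good second to see that it does not give way, then let go; do not force it far beyond that and never push it in the loosening direction. Then hang the wire parts basket by its handle in the dip of the stand's hook, so that it hangs free, roughly level and still. Leave the paint jars and the black kit part where they are.

Things in the scene. Friction and masses are not known exactly. Their poses are not given: they have to be found in the camera images.
- stand: Drying stand, fixed: drip tray (16 mm high, from 235 mm in front to 65 mm behind the post, 190 mm wide), 25 mm post, black clamp head (46 x 42 mm, up to 259 mm above the bench) and through it a level 10 mm steel rod (axis 225 mm up) that ends in a hook. Origin: post axis at bench level, z up; the hook sticks out along the stand's own -x.
- hook_seat (a point): Middle of the bottom of the hook's dip, on top of the rod: 130 mm out from the post axis, 210 mm above the bench; axes as the stand's. Dip 20 mm deep, 34 mm wide inside at its top (along x). Outside it the upturned tip, 157 mm out, its top 242 mm up; inside it the straight rod. The handle lies across the dip, along the stand's y, its axis then 6 mm above this point.
- clamp_screw (a joint): Angle (rad) of the upright clamp screw on the clamp head, on the post axis. Its T-bar: level 10 mm steel bar, 170 mm long with 16 mm ball ends, 287 mm above the bench. 0 as found: tight, bar along the stand's y. Positive: tightening (clockwise from above). It does not turn in its thread, it only winds up springily, 8 N m per rad (1 N m = 0.125 rad), and returns to 0 when let go.
- tbar_left (a point): On the T-bar's axis, 65 mm from the screw axis on the stand's +y side, 287 mm above the bench; axes as the stand's. To tighten, this half is pushed along the stand's +x (about 15 N here for 1 N m). Free space on both sides of and below the bar here.
- tbar_right (a point): The same on the other half of the T-bar, 65 mm towards its -y end. To tighten, this side is pushed along the stand's -x.
- basket_handle (a point): Middle of the basket's handle grip, 150 mm above its underside; axes as the basket's. The grip: straight level black sleeve, 12 mm thick, 96 mm long, along the basket's own y, on a rigid wire bail 116 mm wide. Open space beneath it down to the rim, 60 mm above the underside. Pinched about 30 mm to one side of this point it leaves the middle free for the hook.
- basket: The loose parts-washing basket of steel wire, 90 mm (its x) x 124 mm (its y), 60 mm deep, 153 mm high with its handle, empty, about 0.2 kg, standing on the bench. Origin: centre of its underside, z up. It goes onto the hook from beyond the tip, the hook passing under the handle and above the rim.
- jar_a: Bystander: paint jar, 40 mm in diameter, 62 mm high, loose; origin at its underside.
- jar_b: Bystander: paint jar, 40 mm in diameter, 56 mm high, loose; origin at its underside.
- kit_part: Bystander: black octagonal kit part (110 x 140 mm) on a round wooden block, 59 mm high in all, loose; origin at the block's underside.
Things that resemble listed ones, but are neither listed nor needed, are in the scene too. There is more than one size of the basket; the job needs the largest.

How it is judged (in metres and radians):
On the way, in this order (a step that is already met when the one before it is completed fails the run):
1. the clamp screw is held under a tightening torque of at least 0.5 N m (0.0625 rad) for 0.8 s (value of joint clamp_screw above 0.0625 rad), for 0.8 s.
2. the T-bar is let go: the screw is back within 0.025 rad of where it was found, the basket still off the hook (value of joint clamp_screw below 0.025 rad and distance between basket_handle and hook_seat above 0.08 m), for 0.1 s.
3. the basket's handle lies in the dip of the hook (distance between basket_handle and hook_seat below 0.035 m and contact force between basket and stand above 0.5 N), for 0.2 s.
At the end, for the whole second after the job is handed in: The basket hangs on the hook: the middle of its handle within 18 mm of the middle of the dip along the hook, within 30 mm across it, and -8 to +18 mm above the seat; tilted less than 0.3 rad; at rest (under 0.04 m/s, 0.4 rad/s); the clamp screw unloaded, within 0.025 rad of where it was found (x of basket_handle in the frame of hook_seat between -0.018 and 0.018 m and y of basket_handle in the frame of hook_seat between -0.03 and 0.03 m and z of basket_handle in the frame of hook_seat between -0.008 and 0.018 m and angle between basket's own z axis and vertical below 0.3 rad and contact force between basket and stand above 0.5 N and linear speed of basket below 0.04 m/s and angular speed of basket below 0.4 rad/s and value of joint clamp_screw between -0.025 and 0.025 rad); the robot touches nothing.
It fails at once if the clamp screw is overloaded beyond 1.6 N m (0.2 rad) (value of joint clamp_screw above 0.2 rad).
It fails at once if the clamp screw is pushed in the loosening direction (beyond 0.4 N m, -0.05 rad) (value of joint clamp_screw below -0.05 rad).
It fails at once if a paint jar is moved by more than 30 mm (distance of any of jar_a, jar_b from where it was at the start of the episode above 0.03 m).
It fails at once if the kit part is moved by more than 30 mm (distance of kit_part from where it was at the start of the episode above 0.03 m).
It also fails if it takes over 67 s, if anything falls off the work surface, if the arm or the gripper's body presses on something with over 40 N, if the wrist force passes 120 N, or if a joint passes its speed limit or range.

## Robot

A 6-joint arm with a two-finger parallel gripper is mounted at the origin on the work surface. World frame = base frame: x ahead of the robot, y to its left, z up, the work surface at z = 0. Lengths are in mm, angles in degrees, forces in N, time in s.
With the tool pointing down it reaches from about 350 to 850 mm from the base axis. Payload 8.1 kg.
Tool frame: the origin (TCP) lies at the centre of the arm's flange, where the gripper is bolted on; the fingertips stand 173 mm ahead of it and the grasp point (between the pads) lies 155 mm ahead of it; z points along the fingers, y is the line along which they close (so a half turn about z gives the same grasp; the last joint's range is limited). The gripper opens to 85 mm and grips with 20 to 120 N. Pads are 22 mm wide; open, the fingers measure 114 mm over their backs; the gripper's body (76 mm by 85 mm) begins 54 mm behind the grasp point. The pads swing forward as they close: fully open they stand 13 mm farther back than shut.
Start: joints at [-73.247, 7.471, 85.268, -0, 87.261, -4.893], TCP at [221.346, -557.685, 404.692] pointing down, gripper open.
Joint ranges: [-169.43, 169.43], [-51.17, 129.36], [1.28, 143.12], [-76.62, 256.62], [0, 156.53], [-152.29, 152.29]. Speed limits (degrees/s): [136.94, 136.94, 159.86, 180, 180, 180].

## Interface

Orientations are given as [roll, pitch, yaw] about the fixed x, y, z axes, in that order (R = Rz(yaw) Ry(pitch) Rx(roll)).
In Python, from bench import * gives the robot as it stands.
- The arm moves only by the shell command python3 -m jog 'ROWS' [FORCE]. ROWS is text: rows parted by semicolons, each of 7 numbers parted by spaces: the shift along the tool's x, y, z scaled (see below), then the turn, a rotation vector about the tool's x, y, z scaled (see below), then the closure, from -1 (fully open) to 1 (shut). In form: tx ty tz wx wy wz hand; .... A call has 1 to 5 rows; each row shifts and turns the commanded pose from where the row before left it, along the tool's axes as they then stand; what a row does not reach is not made up. The controller multiplies each number of a shift by 0.1 m and each number of a turn by 60 degrees. A row lasts 1/8 s, in which the tool goes at most 62.5 mm and 10.7 degrees, less where a joint would pass 70% of its speed; a pose out of reach is approached as far as the arm can. A call with a number of a shift or a turn outside -1 to 1 is refused whole. A call with a gripper value outside its range is refused whole. The fingers move at their own pace and stop on an object; FORCE is the grip in N (left out, the last holds). Time passes only in rows, so rows that do not move let the fingers close. It gives the time, the measured TCP pose, the force, the opening and the grip force at its end, in the units of the state.
- sense(): the state, without advancing time (a new reading comes with each control period).
- snapshot(name): name is "side" or "top" or "wrist"; returns a dict with "img" (480x640x3 uint8, red, green, blue), "fx", "fy", "cx", "cy" (pixels), "extrinsics" (4x4, takes a point from camera to world coordinates). Camera axes: x right, y down, z forward; pixel columns grow to the right and rows downward; lengths in mm; the calibration is good to about 2 mm. The wrist camera is an equidistant fisheye: a pixel r from the principal point sees the ray r / f radians off the axis. A picture is of the moment at which its call begins. There is no depth.
- hand_in(): hands the job in; it is judged then, once.
The state is a dict: "time": time; "joint_pos": joint angles; "qd": joint speeds; "joint_efforts": joint torques, N m; "tool_pos": TCP position; "tcp_rot": TCP orientation; "ft_force": force on the tool from outside, world axes, zero at the start; "wrist_torque": the same for the moment, N m; "finger_gap": finger opening in mm; "grip_force": force on a finger pad.
Only numpy, scipy, OpenCV 4.12 (cv2) and the standard library are available. Lean on these libraries where they do the work, as an engineer would, in place of code of your own. Each camera call takes 0.05 s, during which the arm holds its last target. There are 200 camera calls.

## Working session

There is one attempt and no reset: what is moved stays moved. The work goes in short steps, Python scripts to look and compute and a shell command to move; the robot and the scene stay as the last step left them, time stands still between calls to the robot, and variables do not carry over. Pictures are saved under pics/ and viewed, at most 10 in all, crops included, and the job is handed in when it is done.

```bash
ls; mkdir -p pics
python3 - <<'E'
from bench import *
import cv2,numpy as np
s=sense();print(s)
for n in("side","top","wrist"):
    d=snapshot(n);cv2.imwrite(f"pics/{n}0.png",d["img"][:,:,::-1]);print(n,d["fx"],d["fy"],d["cx"],d["cy"],np.round(d["extrinsics"],3).tolist())
E
```

```text
pics
{'time': 0.0, 'joint_pos': array([-7.32459654e+01,  7.51639688e+00,  8.53302636e+01, -1.19879748e-03,
        8.72616327e+01, -4.89410342e+00]), 'qd': array([ 0.06642814, -0.03892673, -0.14241806,  0.06899761,  0.06536277,
       -0.03403727]), 'joint_efforts': array([ 3.65160973e-03, -5.69396031e+01, -5.00555134e+01,  1.19683018e-04,
        1.51553768e-02,  2.84379769e-05]), 'tool_pos': array([ 221.28284182, -557.45354797,  403.62125839]), 'tcp_rot': array([-1.79892000e+02, -8.04600290e-03,  2.16481889e+01]), 'ft_force': array([0.88746199, 0.55177244, 0.37391031]), 'wrist_torque': array([ 0.01188479,  0.00764666, -0.00014947]), 'grip_force': 0.0, 'finger_gap': 85.31263858712352}
side 498.8660911498277 498.8660911498277 315.6034168701918 248.3728992458225 [[-0.933, -0.18, 0.31, 210.257], [-0.359, 0.479, -0.801, 777.391], [-0.004, -0.859, -0.512, 770.227], [0.0, 0.0, 0.0, 1.0]]
top 465.2010721321001 465.2010721321001 312.8997702741782 238.4470804172898 [[-0.005, -0.987, 0.158, 368.436], [-1.0, 0.002, -0.019, -88.707], [0.018, -0.158, -0.987, 1340.992], [0.0, 0.0, 0.0, 1.0]]
wrist 371.64829954431775 371.64829954431775 320.47632647805784 238.7623545786403 [[0.368, -0.898, -0.24, 280.668], [-0.93, -0.356, -0.092, -532.355], [-0.003, 0.257, -0.966, 372.341], [0.0, 0.0, 0.0, 1.0]]
```

View pics/top0.png

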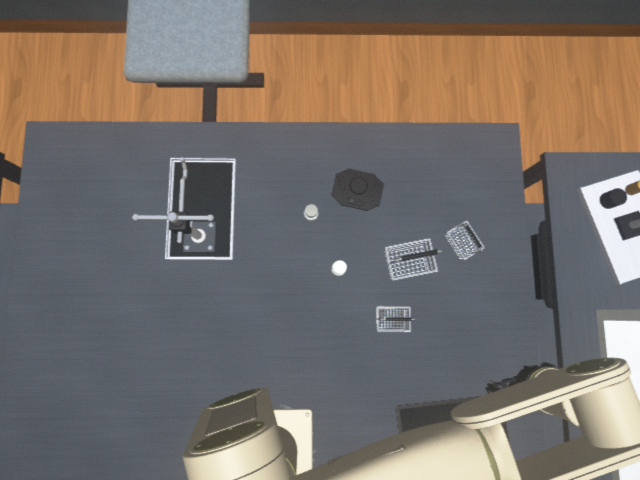

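View pics/side0.png

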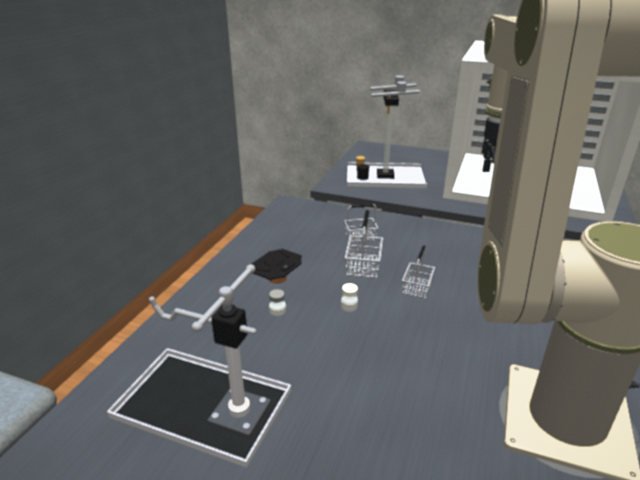

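The top view shows the stand at left: T-bar from (137,217) to (211,217), hook pointing up the image to about (183,162). There are three basket-like things, at (411,259), (465,240) and (394,319). (411,259) looks the largest, with its handle along roughly (400,259)–(437,252). I'll confirm that in a crop.

```bash
cat > h.py <<'E'
import numpy as np,cv2
from bench import *
def ray(d,u,v):
    E=np.array(d["extrinsics"]);x=(u-d["cx"])/d["fx"];y=(v-d["cy"])/d["fy"]
    return E[:3,3],E[:3,:3]@np.array([x,y,1.])
def wray(d,u,v):
    E=np.array(d["extrinsics"]);a=np.array([u-d["cx"],v-d["cy"]]);r=np.hypot(*a);t=r/d["fx"]
    return E[:3,3],E[:3,:3]@np.r_[a/r*np.sin(t),np.cos(t)]
def onz(o_r,z):
    o,r=o_r;return np.round(o+r*(z-o[2])/r[2],1)
def proj(d,p):
    E=np.array(d["extrinsics"]);q=E[:3,:3].T@(np.array(p,float)-E[:3,3])
    return [d["fx"]*q[0]/q[2]+d["cx"],d["fy"]*q[1]/q[2]+d["cy"]]
E
python3 - <<'E'
from h import *
d=snapshot("top");im=d["img"][:,:,::-1]
a=cv2.resize(im[150:270,125:245],(400,400),interpolation=cv2.INTER_CUBIC)
b=cv2.resize(im[215:335,370:490],(400,400),interpolation=cv2.INTER_CUBIC)
cv2.imwrite("pics/c1.png",np.hstack([a,b]))
for n,p,z in[("balls",(137,217),287),("ballR",(211,217),287),("tip",(184,161),242),("postbase",(198,236),16),
 ("trayTL",(169,158),16),("trayTR",(236,158),16),("trayBL",(166,259),16),("trayBR",(232,259),16),
 ("h1",(400,260),150),("h2",(440,252),150),("jar a",(311,212),62),("jarb",(340,268),56),("kit",(358,189),59)]:
    print(n,onz(ray(d,*p),z))
E
```

```text
balls [587.8 295.1 287. ]
ballR [587.6 125.9 287. ]
tip [736.8 205.  242. ]
postbase [588.3 216.6  16. ]
trayTL [821.7 309.7  16. ]
trayTR [821.9 112.7  16. ]
trayBL [522.  305.1  16. ]
trayBR [521.5 117.7  16. ]
h1 [ 502.3 -335.9  150. ]
h2 [ 522.8 -440.7  150. ]
jar a [ 648.4 -107.8   62. ]
jarb [ 491.  -187.7   56. ]
kit [ 715.8 -241.9   59. ]
```

View pics/c1.png

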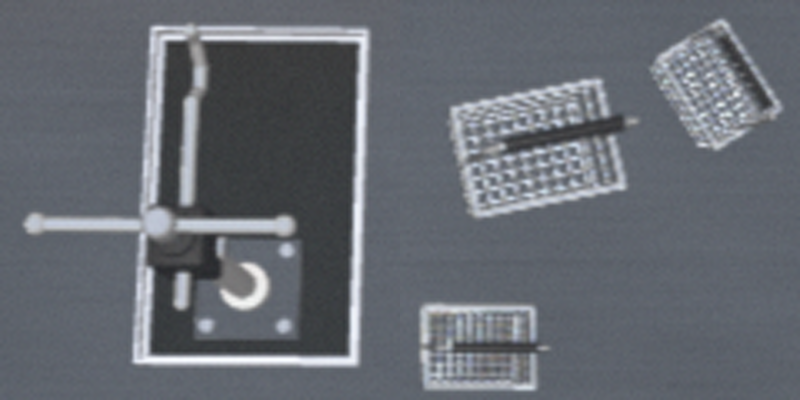

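In the enlarged crop, the basket at full-image (411,259) is clearly the largest and is upright. (394,319) is a smaller one, and (465,240) is small and lying on its side. I'll use (411,259): handle at about (512,-384), yaw about 11°. The stand is at about (587.5, 211) with yaw 180°, so the tightening push is along world -x at y≈146. Moving now.

```bash
python3 -m jog '0 0 -0.5 0 0 0.18 1;0 0 -0.5 0 0 0.18 1;.3 -.5 0 0 0 0 1;.3 -.5 0 0 0 0 1;.3 -.5 0 0 0 0 1'; python3 -m jog '.3 -.5 0 0 0 0 1;.3 -.5 0 0 0 0 1;.3 -.5 0 0 0 0 1;.3 -.5 0 0 0 0 1;.3 -.5 0 0 0 0 1';python3 -m jog '.3 -.5 0 0 0 0 1;.3 -.5 0 0 0 0 1;.3 -.5 0 0 0 0 1;.3 -.5 0 0 0 0 1;.3 -.5 0 0 0 0 1'
```

```text
time: 0.82
tool_pos: [311.4, -406.0, 504.5]
tcp_rot: [-180.0, -0.0, 0.1]
ft_force: [0.5, 0.4, 0.5]
finger_gap: -0.1
grip_force: 0.0
time: 1.45
tool_pos: [460.8, -155.2, 504.7]
tcp_rot: [180.0, -0.0, 0.1]
ft_force: [1.6, -1.5, 0.4]
finger_gap: -0.0
grip_force: 0.0
time: 2.08
tool_pos: [610.2, 95.3, 504.5]
tcp_rot: [180.0, -0.0, 0.2]
ft_force: [1.3, -0.2, -0.2]
finger_gap: -0.0
grip_force: 0.0
```

```bash
python3 -m jog '.3 -.5 0 0 0 0 1;.05 0 .3 0 0 0 1;0 0 .34 0 0 0 1;0 0 0 0 0 0 1'
python3 - <<'E'
from h import *
d=snapshot("top");im=d["img"][:,:,::-1];w=snapshot("side")["img"][:,:,::-1]
cv2.imwrite("pics/c2.png",np.hstack([cv2.resize(im[120:270,100:250],(400,400)),cv2.resize(w[220:420,120:320],(400,400))]))
E
```

```text
time: 2.58
tool_pos: [643.7, 143.6, 436.3]
tcp_rot: [179.9, 0.4, 0.2]
ft_force: [-0.8, 0.7, -0.6]
finger_gap: -0.0
grip_force: 0.0
```

View pics/c2.png

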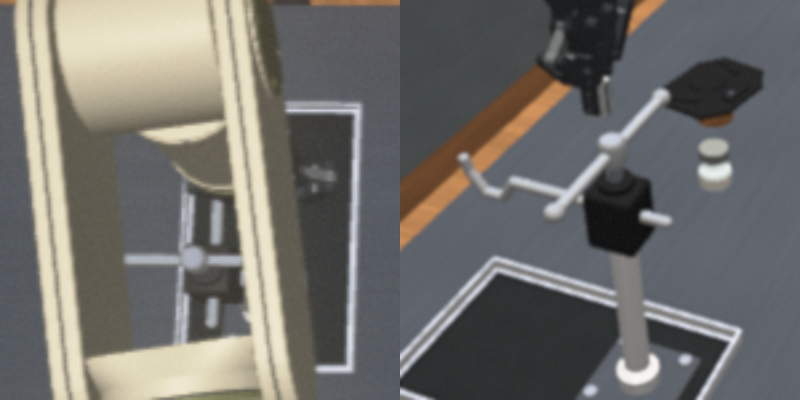

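The fingers (right panel, ~(597,100)) are on the hook side of the bar's -y half, clear of the bar. I'll close in slowly.

```bash
python3 -m jog '-.2 0 0 0 0 0 1;-.12 0 0 0 0 0 1;0 0 0 0 0 0 1'; python3 -m jog '-.05 0 0 0 0 0 1;0 0 0 0 0 0 1'; python3 -m jog '-.04 0 0 0 0 0 1;0 0 0 0 0 0 1;0 0 0 0 0 0 1'
```

```text
time: 3.05
tool_pos: [612.1, 143.4, 442.7]
tcp_rot: [-180.0, -0.2, 0.2]
ft_force: [-0.6, -0.6, -0.5]
finger_gap: 0.2
grip_force: 0.0
time: 3.3
tool_pos: [607.4, 143.4, 440.9]
tcp_rot: [-180.0, -0.0, 0.2]
ft_force: [0.7, 0.3, 0.2]
finger_gap: 0.2
grip_force: 0.0
time: 3.68
tool_pos: [603.4, 143.4, 440.6]
tcp_rot: [180.0, 0.0, 0.2]
ft_force: [0.3, 0.7, 0.5]
finger_gap: -0.1
grip_force: 0.0
```

```bash
python3 -m jog '-.03 0 0 0 0 0 1;0 0 0 0 0 0 1;0 0 0 0 0 0 1'; python3 -m jog '-.03 0 0 0 0 0 1;0 0 0 0 0 0 1;0 0 0 0 0 0 1'
```

```text
time: 4.05
tool_pos: [600.6, 143.3, 440.7]
tcp_rot: [180.0, -0.0, 0.1]
ft_force: [4.0, -0.5, -1.9]
finger_gap: 0.1
grip_force: 2.2
time: 4.42
tool_pos: [597.9, 143.2, 440.8]
tcp_rot: [180.0, -0.1, 0.1]
ft_force: [8.3, 0.2, -3.4]
finger_gap: -0.3
grip_force: 4.0
```

```bash
python3 -m jog '-.03 0 0 0 0 0 1;0 0 0 0 0 0 1;-.015 0 0 0 0 0 1;0 0 0 0 0 0 1;0 0 0 0 0 0 1'
```

```text
time: 5.05
tool_pos: [594.0, 143.2, 440.9]
tcp_rot: [-180.0, -0.3, 0.1]
ft_force: [14.7, 0.5, -5.9]
finger_gap: -0.0
grip_force: 6.9
```

14.7 N × 67 mm ≈ 1 N m. I'll hold it, then back off.

```bash
python3 -m jog '0 0 0 0 0 0 1;0 0 0 0 0 0 1;0 0 0 0 0 0 1;0 0 0 0 0 0 1;0 0 0 0 0 0 1';python3 -m jog '0 0 0 0 0 0 1;0 0 0 0 0 0 1;0 0 0 0 0 0 1;0 0 0 0 0 0 1;0 0 0 0 0 0 1'; python3 -m jog '.05 0 0 0 0 0 1;.1 0 0 0 0 0 1;.3 0 0 0 0 0 1;0 0 0 0 0 0 1;0 0 -.6 0 0 0 1'
```

```text
time: 5.68
tool_pos: [594.1, 143.2, 440.9]
tcp_rot: [-180.0, -0.3, 0.1]
ft_force: [13.9, 1.2, -5.0]
finger_gap: 0.1
grip_force: 6.9
time: 6.3
tool_pos: [594.1, 143.2, 440.9]
tcp_rot: [-180.0, -0.3, 0.1]
ft_force: [13.7, 1.5, -4.9]
finger_gap: -0.0
grip_force: 6.9
time: 6.92
tool_pos: [637.0, 143.4, 492.8]
tcp_rot: [179.9, 0.9, 0.2]
ft_force: [0.1, 0.1, 0.3]
finger_gap: -0.2
grip_force: 0.0
```

```bash
python3 -m jog '-.1 .464 0 0 0 -.15 -1;-.171 .443 0 0 0 -.15 -1;-.238 .41 0 0 0 -.15 -1;-.3 .368 0 0 0 -.15 -1;-.354 .317 0 0 0 -.15 -1' 40;python3 -m jog '-.399 .257 0 0 0 -.15 -1;-.434 .192 0 0 0 -.15 -1;-.459 .122 0 0 0 -.15 -1;-.472 .048 0 0 0 -.15 -1;-.474 -.026 0 0 0 -.15 -1';python3 -m jog '-.464 -.1 0 0 0 -.15 -1;-.443 -.171 .2 0 0 -.033 -1;0 0 .2 0 0 0 -1;0 0 0 0 0 0 -1;0 0 0 0 0 0 -1'
python3 - <<'E'
from h import *
d=snapshot("wrist");t=snapshot("top")
cv2.imwrite("pics/c3.png",np.hstack([cv2.resize(d["img"][:,:,::-1][40:440,100:540],(440,400)),cv2.resize(t["img"][:,:,::-1][215:305,370:450],(356,400))]))
print(sense()["tool_pos"],sense()["tcp_rot"])
E
```

```text
time: 7.55
tool_pos: [587.5, -89.7, 500.9]
tcp_rot: [-180.0, 0.0, 45.5]
ft_force: [1.2, 0.1, -0.1]
finger_gap: 85.2
grip_force: 0.0
time: 8.18
tool_pos: [538.4, -321.7, 500.9]
tcp_rot: [-180.0, -0.0, 90.5]
ft_force: [0.4, -0.8, -1.2]
finger_gap: 85.5
grip_force: 0.0
time: 8.8
tool_pos: [520.0, -412.5, 461.7]
tcp_rot: [180.0, 0.0, 101.2]
ft_force: [0.8, -0.2, -0.4]
finger_gap: 85.6
grip_force: 0.0
[ 520.16066964 -412.6175331   462.42747731] [1.79920823e+02 9.10043913e-02 1.01226484e+02]
```

View pics/c3.png

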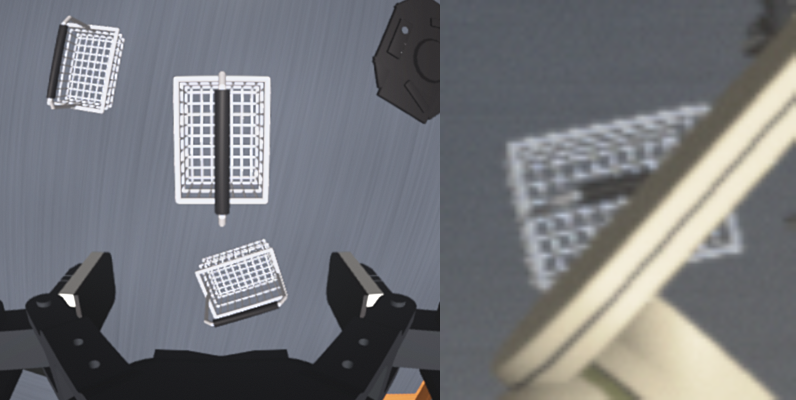

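The wrist view shows the large basket, with its sleeve from crop (222,88) to (222,213), i.e. full-image (322,128)–(322,253), nearly aligned with the tool x axis.

Run:
```python
from h import *
d=snapshot("wrist")
a=onz(wray(d,322,128),150);b=onz(wray(d,322,253),150)
c=onz(wray(d,322,113),150);e=onz(wray(d,322,264),150)
print(a,b,np.linalg.norm(a-b),c,e,np.linalg.norm(c-e))
m=(a+b)/2;u=(b-a)/np.linalg.norm(b-a)
s=sense();y=np.radians(s["tcp_rot"][2]);P=s["tool_pos"]
print("mid",m,"ang",np.degrees(np.arctan2(u[1],u[0])))
for k in(30,-30):
    g=m+k*u-P;print(k,m+k*u,"tool shift",g[0]*np.cos(y)+g[1]*np.sin(y),g[0]*np.sin(y)-g[1]*np.cos(y))
```

```text
[ 506.  -337.3  150. ] [ 524.9 -432.6  150. ] 97.15606002715425 [ 503.8 -326.1  150. ] [ 526.7 -441.6  150. ] 117.74829085808423
mid [ 515.45 -384.95  150.  ] ang -78.78259191791936
30 [ 521.28597153 -414.37688289  150.        ] tool shift -1.789858410539498 0.8418739009837934
-30 [ 509.61402847 -355.52311711  150.        ] tool shift 58.2101415817288 0.8428371252202513
```

```bash
python3 -m jog '-.02 .01 .5 0 0 0 -1;0 0 .5 0 0 0 -1;0 0 .45 0 0 0 -1;0 0 .12 0 0 0 -1;0 0 0 0 0 0 -1'; python3 -m jog '0 0 0 0 0 0 1;0 0 0 0 0 0 1;0 0 0 0 0 0 1;0 0 0 0 0 0 1;0 0 0 0 0 0 1' 60
```

```text
time: 9.57
tool_pos: [521.2, -415.3, 304.4]
tcp_rot: [180.0, -0.0, 101.2]
ft_force: [-0.5, 0.9, 0.2]
finger_gap: 85.6
grip_force: 0.0
time: 10.2
tool_pos: [521.1, -415.6, 304.3]
tcp_rot: [180.0, 0.0, 101.1]
ft_force: [1.2, 0.1, 2.2]
finger_gap: 10.3
grip_force: 58.4
```

```bash
python3 -m jog '0 0 -.1 0 0 0 1;0 0 -.3 0 0 0 1;0 0 -.4 0 0 .093 1;0 0 -.4 0 0 .094 1;0 0 -.3 0 0 0 1';python3 -m jog '.2 .14 0 0 0 0 1;.4 .27 0 0 0 0 1;.4 .27 0 0 0 0 1;.4 .27 0 0 0 0 1;.4 .27 0 0 0 0 1'; python3 -m jog '.4 .27 0 0 0 0 1;.4 .27 0 0 0 0 1;.4 .27 0 0 0 0 1;.4 .27 0 0 0 0 1;.4 .27 0 0 0 0 1'; python3 -m jog '.2 .14 0 0 0 0 1;0 0 0 0 0 0 1;0 0 0 0 0 0 1'
```

```text
time: 10.82
tool_pos: [520.8, -415.4, 455.9]
tcp_rot: [180.0, 0.0, 89.8]
ft_force: [0.1, -0.4, -2.1]
finger_gap: 10.1
grip_force: 58.6
time: 11.45
tool_pos: [643.9, -233.2, 451.7]
tcp_rot: [-179.8, -0.1, 90.0]
ft_force: [0.8, 0.2, -3.6]
finger_gap: 10.2
grip_force: 58.6
time: 12.08
tool_pos: [779.0, -33.2, 451.5]
tcp_rot: [-179.8, -0.0, 90.0]
ft_force: [1.2, 0.3, -3.3]
finger_gap: 9.8
grip_force: 58.6
time: 12.45
tool_pos: [792.2, -15.7, 452.1]
tcp_rot: [-179.9, 0.0, 89.9]
ft_force: [-0.2, 0.0, -2.5]
finger_gap: 9.7
grip_force: 58.6
```

```bash
python3 -m jog '.3 0 0 0 0 0 1;.45 0 0 0 0 0 1;.5 0 .1 0 0 0 1;.45 0 .1 0 0 0 1;.27 0 .12 0 0 0 1'; python3 -m jog '0 0 0 0 0 0 1;0 0 0 0 0 0 1;0 0 0 0 0 0 1'
python3 - <<'E'
from h import *
d=snapshot("wrist");s=snapshot("side")
cv2.imwrite("pics/c4.png",np.hstack([cv2.resize(d["img"][:,:,::-1][40:440,120:520],(400,400)),cv2.resize(s["img"][:,:,::-1][200:400,80:280],(400,400))]))
E
```

```text
time: 13.08
tool_pos: [792.3, 182.4, 421.5]
tcp_rot: [180.0, -0.0, 89.9]
ft_force: [0.2, -0.7, -3.4]
finger_gap: 10.1
grip_force: 58.7
time: 13.45
tool_pos: [793.1, 179.1, 422.5]
tcp_rot: [179.9, 0.0, 89.8]
ft_force: [0.1, 0.1, -3.2]
finger_gap: 10.2
grip_force: 58.7
```

View pics/c4.png

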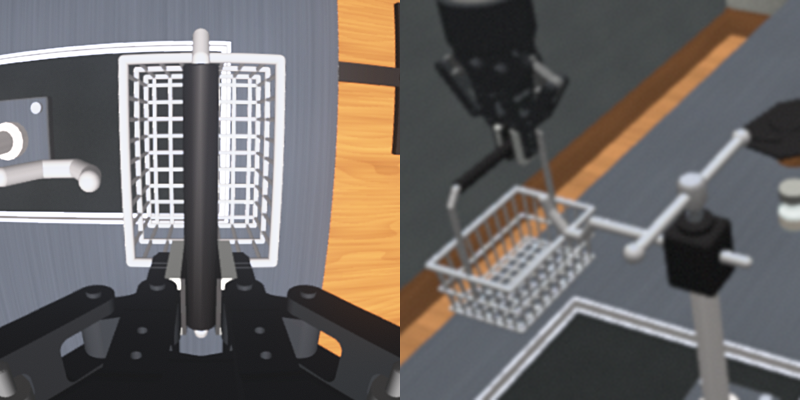

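The basket is level in the grip, outside the tip. In the wrist view the hook tip is at crop (90,178) and the sleeve runs from (203,63) to (200,330). I'll check the alignment numerically.

Run:
```python
from h import *
d=snapshot("wrist")
print("tip",onz(wray(d,210,216),240),"sleeve",onz(wray(d,323,104),267),onz(wray(d,320,370),267), "rod dip start", onz(wray(d,175,202),225))
```

```text
tip [745.  215.9 240. ] sleeve [793.1 258.6 267. ] [791.6 158.5 267. ] rod dip start [723. 220. 225.]
```

```bash
python3 -m jog '.03 -.2 0 0 0 0 1;0 -.25 0 0 0 0 1;0 -.2 0 0 0 0 1;0 -.105 0 0 0 0 1;0 0 0 0 0 0 1';  python3 -m jog '0 0 .2 0 0 0 1;0 0 .15 0 0 0 1;0 0 .08 0 0 0 1;0 0 0 0 0 0 1'
python3 - <<'E'
from h import *
d=snapshot("wrist");s=snapshot("side")
cv2.imwrite("pics/c5.png",np.hstack([cv2.resize(d["img"][:,:,::-1][40:440,120:520],(400,400)),cv2.resize(s["img"][:,:,::-1][200:400,80:280],(400,400))]))
E
```

```text
time: 14.22
tool_pos: [716.9, 183.9, 422.6]
tcp_rot: [179.9, -0.0, 89.9]
ft_force: [0.0, 0.1, -2.5]
finger_gap: 10.2
grip_force: 58.8
time: 14.72
tool_pos: [717.1, 184.1, 376.5]
tcp_rot: [-179.8, 0.0, 89.9]
ft_force: [0.4, -0.0, -3.8]
finger_gap: 9.7
grip_force: 58.7
```

View pics/c5.png

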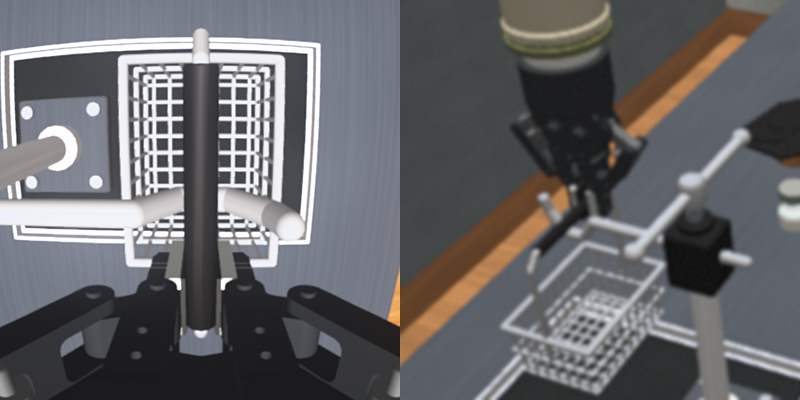

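The handle is over the dip, with the hook passing beneath it (wrist crop: rod at (140,210), tip at (290,228)). It's about 5 mm above seating, so I'll lower to contact.

```bash
python3 -m jog '0 0 .03 0 0 0 1;0 0 0 0 0 0 1;0 0 0 0 0 0 1'; python3 -m jog '0 0 .025 0 0 0 1;0 0 0 0 0 0 1;0 0 0 0 0 0 1'
```

```text
time: 15.2
tool_pos: [717.3, 184.3, 376.0]
tcp_rot: [180.0, -0.0, 89.9]
ft_force: [0.2, 0.2, -2.9]
finger_gap: 10.3
grip_force: 58.7
time: 15.58
tool_pos: [717.2, 184.2, 373.1]
tcp_rot: [-180.0, 0.0, 89.9]
ft_force: [0.2, -0.7, -1.7]
finger_gap: 10.0
grip_force: 58.7
```

```bash
python3 -m jog '0 0 .015 0 0 0 1;0 0 0 0 0 0 1;0 0 0 0 0 0 1'; python3 -m jog '0 0 .01 0 0 0 1;0 0 0 0 0 0 1;0 0 0 0 0 0 1'
```

```text
time: 15.95
tool_pos: [717.2, 184.2, 371.7]
tcp_rot: [-180.0, 0.0, 89.9]
ft_force: [0.3, 0.3, -3.3]
finger_gap: 9.9
grip_force: 58.7
time: 16.32
tool_pos: [717.2, 184.3, 370.7]
tcp_rot: [180.0, 0.0, 89.9]
ft_force: [0.1, -0.2, -3.9]
finger_gap: 10.3
grip_force: 58.7
```

```bash
python3 -m jog '0 0 .015 0 0 0 1;0 0 0 0 0 0 1;0 0 0 0 0 0 1'; python3 -m jog '0 0 .015 0 0 0 1;0 0 0 0 0 0 1;0 0 0 0 0 0 1'; python3 -c "
from h import *
d=snapshot('wrist');cv2.imwrite('pics/c6.png',cv2.resize(d['img'][:,:,::-1][180:320,190:490],(750,350)))"
```

```text
time: 16.7
tool_pos: [717.3, 184.2, 369.7]
tcp_rot: [180.0, -0.0, 89.9]
ft_force: [-1.4, -0.7, 1.5]
finger_gap: 9.6
grip_force: 59.0
time: 17.08
tool_pos: [717.3, 184.2, 369.1]
tcp_rot: [179.9, -0.0, 89.9]
ft_force: [-3.3, -1.8, 6.7]
finger_gap: 10.0
grip_force: 59.8
```

View pics/c6.png

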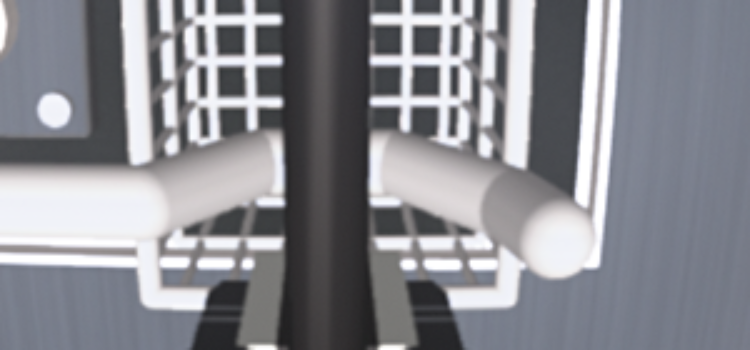

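The handle is seated in the dip, centred between rod and tip, with ~7–9 N of support. I'll ease the load, open and lift away.

```bash
python3 -m jog '0 0 -.008 0 0 0 1;0 0 0 0 0 0 1;0 0 0 0 0 0 .6;0 0 0 0 0 0 .4;0 0 0 0 0 0 .2' 20; python3 -m jog '0 0 0 0 0 0 0;0 0 0 0 0 0 0;0 0 0 0 0 0 0;0 0 -.2 0 0 0 0;0 0 -.4 0 0 0 0'; python3 -m jog '0 0 -.5 0 0 0 0;0 0 -.5 0 0 0 0;.0 0 0 0 0 0 0;0 0 0 0 0 0 0;0 0 0 0 0 0 0'; python3 -c "
from h import *
import time
d=snapshot('wrist');s=snapshot('side')
cv2.imwrite('pics/c7.png',np.hstack([cv2.resize(d['img'][:,:,::-1][40:440,120:520],(400,400)),cv2.resize(s['img'][:,:,::-1][200:400,80:280],(400,400))]))"
```

```text
time: 17.75
tool_pos: [717.2, 184.3, 367.9]
tcp_rot: [-180.0, 0.0, 89.9]
ft_force: [0.6, 0.1, -0.4]
finger_gap: 33.7
grip_force: 0.0
time: 18.38
tool_pos: [716.8, 184.2, 427.8]
tcp_rot: [-179.8, 0.0, 89.9]
ft_force: [0.3, 0.1, -0.1]
finger_gap: 42.6
grip_force: 0.0
time: 19.0
tool_pos: [717.2, 184.2, 526.7]
tcp_rot: [-179.8, 0.0, 89.9]
ft_force: [-0.1, 0.6, 0.5]
finger_gap: 42.7
grip_force: 0.0
```

View pics/c7.png

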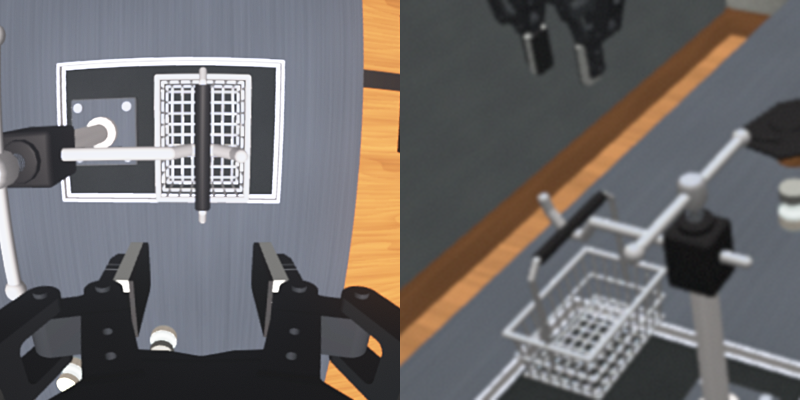

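The basket hangs level in the dip (wrist crop: sleeve (203,85)–(202,210)) and the gripper is clear. I'll let it settle, then check the position and for any motion.

```bash
python3 -m jog '0 0 0 0 0 0 0;0 0 0 0 0 0 0;0 0 0 0 0 0 0;0 0 0 0 0 0 0;0 0 0 0 0 0 0';python3 -m jog '0 0 0 0 0 0 0;0 0 0 0 0 0 0;0 0 0 0 0 0 0;0 0 0 0 0 0 0;0 0 0 0 0 0 0' >/dev/null;python3 -m jog '0 0 0 0 0 0 0;0 0 0 0 0 0 0;0 0 0 0 0 0 0;0 0 0 0 0 0 0;0 0 0 0 0 0 0'>/dev/null
python3 - <<'E'
from h import *
d=snapshot("wrist");print((onz(wray(d,323,125),216)+onz(wray(d,322,250),216))/2)
f=[]
for i in range(7): f.append(snapshot("wrist")["img"][60:260,240:400].astype(int))
print([np.abs(x-f[0]).mean().round(2) for x in f[1:]])
E
```

```text
time: 19.73
tool_pos: [717.2, 184.3, 528.6]
tcp_rot: [180.0, -0.0, 89.9]
ft_force: [-0.9, 0.6, -0.3]
finger_gap: 42.6
grip_force: 0.0
[717.65 215.   216.  ]
[np.float64(0.53), np.float64(0.69), np.float64(0.9), np.float64(1.17), np.float64(1.46), np.float64(1.79)]
```

There's still some slow motion, so I'll wait longer; plenty of time remains.

```bash
for i in 1 2 3 4 5 6 7 8; do python3 -m jog '0 0 0 0 0 0 0;0 0 0 0 0 0 0;0 0 0 0 0 0 0;0 0 0 0 0 0 0;0 0 0 0 0 0 0' >/dev/null; done
python3 - <<'E'
from h import *
f=[];R=[]
for i in range(24):
    im=snapshot("wrist")["img"]; f.append(np.float32(cv2.cvtColor(im,cv2.COLOR_RGB2GRAY)))
w=lambda a:a[110:250,275:370]
print("basket shift px",[tuple(np.round(cv2.phaseCorrelate(w(f[0]),w(x))[0],2)) for x in f[::3]])
b=lambda a:a[80:260,170:265]
print("stand shift px",[tuple(np.round(cv2.phaseCorrelate(b(f[0]),b(x))[0],2)) for x in f[::3]])
print(sense()["time"])
E
```

```text
basket shift px [(np.float64(0.0), np.float64(0.0)), (np.float64(0.0), np.float64(-0.02)), (np.float64(-0.0), np.float64(-0.02)), (np.float64(0.01), np.float64(-0.01)), (np.float64(0.01), np.float64(-0.01)), (np.float64(-0.01), np.float64(-0.01)), (np.float64(-0.0), np.float64(0.0)), (np.float64(-0.01), np.float64(-0.01))]
stand shift px [(np.float64(0.0), np.float64(0.0)), (np.float64(0.01), np.float64(0.01)), (np.float64(0.01), np.float64(0.01)), (np.float64(0.01), np.float64(-0.0)), (np.float64(0.01), np.float64(-0.0)), (np.float64(0.01), np.float64(0.02)), (np.float64(0.0), np.float64(0.0)), (np.float64(0.0), np.float64(0.0))]
27.575
```

The basket is still, so I'm handing in.

```bash
python3 -c "
from bench import *
print(hand_in())"
```

```text
the job is handed in; nothing more can be done
None
```

I pushed the clamp screw's T-bar to about 1 N m in the tightening direction, held it for over a second without it giving way, and let go. The largest basket then went onto the hook, where it hangs level and still. The job is handed in, but no verdict came back.

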